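# Rack a wheel hub and stack its bearing parts in order

## Task

Get this wheel hub ready for its overhaul. First drop the hub's axle into the open slots of the blue fork stand so that both ends sit fully on the slot floors; then put the parts over the short red post, flat and centred, in this order: toothed cog at the bottom with its teeth downwards, the ball-bearing ring on the cog, and the bearing cone on top of the ring with its wide flange downwards. Leave the grease tub, the green tin and the red screwdriver where they are.

Things in the scene. Friction and masses are not known exactly. Their poses are not given: they have to be found in the camera images.
- hub: Loose bicycle hub, black, silver band at mid-barrel, 0.2 to 0.35 kg, lying in the cradle. Origin mid-axle, own y along the level axle; ends alike, any roll or way round is fine. Barrel 28 mm dia, 59 mm long, between flanges 50 mm dia (29.5 to 34.5 mm from origin): grip mid-barrel, across the axle. Neck 30 mm dia to 42.5 mm, locknut 18 mm dia to 50 mm, bare axle 10 mm dia to 70 mm, either side.
- cog: Loose steel cog with sixteen teeth, 69 mm over the teeth, 15 mm high, lying teeth down. Origin at the centre of its underside, z up. The tooth disc is the lowest 3 mm; above it, from 3 to 15 mm, stands a plain round collar 48 mm in diameter, to be gripped across. Through-hole about 28 mm wide.
- race: Loose caged ball-bearing ring with a row of silver balls, 53 mm outer diameter. Origin at the centre of its underside, z up. The solid ring is 5.5 mm high (the balls show up to 8 mm, but what is laid on it rests at 5.5 mm). Through-hole about 31 mm wide. Grip across the outside, fingertips about 2 mm above what it lies on.
- cone: Loose steel bearing cone, rust-flecked, 22 mm high, 39 mm in diameter at its wide flange, which is its lower part; narrower above. Origin at the centre of its underside, z up. Its bore is blocked: it rests on top of the bearing ring, above the end of the post. Grip across the flange, tips about 5 mm above its underside.
- fork_stand: Fixed fork stand: grey foot 84 x 156 x 10 mm, two blue upright plates 6 mm thick, 74 mm high. Origin: centre of the foot's underside, z up; y runs from plate to plate. Plates at y = -58 and +58 mm, inner faces 110 mm apart; each has at x = 0 a slot open at the top, 15 mm wide, flared mouth, flat floor 50 mm above the origin. With the axle fully down the hub's origin is 55 mm above the stand's.
- parts_post: Fixed parts post: round dark steel foot 92 mm in diameter, 8 mm high, with a red post 20 mm in diameter in its centre, its chamfered end 27 mm above the foot's underside. Origin at the centre of the foot's underside, z up. Fully down, the undersides stand above this origin at 8 mm (cog), 23 mm (bearing ring on the cog) and 28.5 mm (cone on the ring).
- cradle: Fixed plywood cradle 90 x 104 x 6 mm with four dark wooden chocks, 10 mm high, that stop the hub's flanges rolling. The chocks are beside the flanges only, 25 to 39 mm either side of the middle, so the middle is free for fingers. Origin at the centre of its underside; y along the axle of the hub lying in it, whose origin is 31 mm above.
- grease: Grease tub, cream with a blue lid, 73 mm in diameter, 57 mm high; bystander, leave alone. Origin at the centre of its underside.
- tin: Green flat patch tin 71 x 108 x 28 mm (long along its y); bystander, leave alone. Origin at the centre of its underside.
- driver: Screwdriver with a red handle, 210 mm long along its y, 27 mm high; bystander, leave alone. Origin at the centre of its underside.

How it is judged (in metres and radians):
On the way, in this order (a step that is already met when the one before it is completed fails the run):
1. the hub's axle is fully down in both slots of the fork stand (x of hub in the frame of fork_stand between -0.005 and 0.005 m and y of hub in the frame of fork_stand between -0.008 and 0.008 m and z of hub in the frame of fork_stand between 0.052 and 0.058 m and angle between the y axis of hub and the y axis of fork_stand, either way round below 0.07 rad and angle between hub's own y axis and vertical between 1.541 and 1.601 rad), for 0.2 s.
2. the cog lies flat on the foot of the post, teeth down (horizontal distance between cog and parts_post below 0.008 m and z of cog in the frame of parts_post between 0.005 and 0.011 m and angle between cog's own z axis and vertical below 0.08 rad), for 0.2 s.
3. the bearing ring lies flat on the cog (horizontal distance between race and parts_post below 0.008 m and z of race in the frame of parts_post between 0.02 and 0.026 m and angle between race's own z axis and vertical below 0.08 rad), for 0.2 s.
4. the cone stands on the bearing ring (horizontal distance between cone and race below 0.008 m and z of cone in the frame of parts_post between 0.0255 and 0.0315 m and angle between cone's own z axis and vertical below 0.08 rad), for 0.2 s.
At the end, for the whole second after the job is handed in: Axle fully down in both slots: hub origin within 3 mm of seated height, level within 0.03 rad, 5 mm across, 8 mm along, 0.07 rad in yaw. Cog and ring flat round the post, cone on the ring: each within 3 mm of its stacked height, 8 mm of centre, 0.08 rad of upright. All at rest (all of step 1 and all of step 2 and all of step 3 and all of step 4 and linear speed of each of hub, cog, race, cone below 0.02 m/s); the robot touches nothing.
It fails at once if the grease tub is moved more than 25 mm (distance of grease from where it was at the start of the episode above 0.025 m).
It fails at once if the green tin is moved more than 25 mm (distance of tin from where it was at the start of the episode above 0.025 m).
It fails at once if the red screwdriver is moved more than 25 mm (distance of driver from where it was at the start of the episode above 0.025 m).
It also fails if it takes over 120 s, if anything falls off the work surface, if the arm or the gripper's body presses on something with over 40 N, if the wrist force passes 120 N, or if a joint passes its speed limit or range.

## Robot

A 6-joint arm with a two-finger parallel gripper is mounted at the origin on a cart in front of the work surface, level with it; the furniture and walls round the work are solid. World frame = base frame: x ahead of the robot, y to its left, z up, the work surface at z = 0. Lengths are in m, angles in degrees, forces in N, time in s.
With the tool pointing down it reaches from about 0.4 to 0.825 m from the base axis. Payload 7 kg.
Tool frame: the origin (TCP) lies midway between the tips of the shut fingers; the grasp point (between the pads) lies 19 mm behind it; z points along the fingers, y is the line along which they close (so a half turn about z gives the same grasp; the last joint's range is limited). The gripper opens to 88 mm and grips with 3 to 60 N. Pads are 19 mm wide; open, the fingers measure 130 mm over their backs; the gripper's body (78 mm by 193 mm) begins 47 mm behind the grasp point.
Start: joints at [87.038, 20.546, 0.682, 0, -70.136, -16.507], TCP at [0.225, 0.636, 0.227] pointing down, gripper open.
Joint ranges: [-176.03, 176.03], [-82.01, 121.73], [-58.28, 71.71], [-173.87, 95.51], [-174.79, -0.11], [-173.66, 173.66]. Speed limits (degrees/s): [136.94, 136.94, 172.46, 180, 180, 180].

## Interface

Orientations are given as [roll, pitch, yaw] about the fixed x, y, z axes, in that order (R = Rz(yaw) Ry(pitch) Rx(roll)).
In Python, from plant import ctrl gives the robot as it stands. The module is installed in compiled form; this text tells all that it offers.
- The arm moves only by the tool send_rows, never from a script. Its argument "plan" is a list that holds one entry, the list of rows, each a list of 6 numbers: the shift along the tool's x, y, z in a scale on which 1.0 is 50 cm, then the turn, a rotation vector about the tool's x, y, z in a scale on which 1.0 is pi rad. A call has 1 to 8 rows; each row is the pose to reach, as a shift and turn from the pose commanded when the call began, along the tool's axes at that moment; what a row does not reach only later rows make up. A row lasts 1/12 s, in which the tool goes at most 41.7 mm and 7.16 degrees, less where a joint would pass 70% of its speed; a pose out of reach is approached as far as the arm can. A call with a gripper value outside its range is refused whole. "fingers" is the opening, from 0 (shut) to 1 (fully open), set as the call begins (left out, the last holds). The fingers move at their own pace and stop on an object; the grip force is fixed at half the most. Time passes only in rows, so rows that repeat a pose let the fingers close. It gives the time, the measured TCP pose, the force, the opening and the grip force at its end, in the units of the state.
- ctrl.get_obs(): the state, without advancing time (a new reading comes with each control period).
- ctrl.snapshot(name): name is "side" or "top" or "wrist"; returns a dict with "img" (400x640x3 uint8, red, green, blue), "K" (3x3 intrinsics, pixels), "pose" (4x4, takes a point from camera to world coordinates). Camera axes: x right, y down, z forward; pixel columns grow to the right and rows downward; lengths in m; the calibration is good to about 2 mm. A picture is of the moment at which its call begins. There is no depth.
- ctrl.close_job(): hands the job in; it is judged then, once.
The state is a dict: "clock": time; "joint_pos": joint angles; "qvel": joint speeds; "tau": joint torques, N m; "tool_pos": TCP position; "orientation": TCP orientation; "force": force on the tool from outside, world axes, zero at the start; "moment": the same for the moment, N m; "opening": finger opening in m; "gripper_force": force on a finger pad.
Only numpy, scipy, OpenCV 4.12 (cv2) and the standard library are available. Lean on these libraries where they do the work, as an engineer would, in place of code of your own. Each camera call takes 0.05 s, during which the arm holds its last target. There are 200 camera calls.

## Working session

There is one attempt and no reset: what is moved stays moved. The work goes in short steps, Python scripts to look and compute and a tool call to move; the robot and the scene stay as the last step left them, time stands still between calls to the robot, and variables do not carry over. Pictures are saved under pics/ and viewed, at most 14 in all, crops included, and the job is handed in when it is done.

Besides the shell and the picture viewer there is one more tool, called by a JSON object that holds its "api" and its "payload". send_rows: Moves the arm, as the interface text tells. Its arguments: {"type":"object","properties":{"plan":{"type":"array","items":{"type":"array","items":{"type":"array","items":{"type":"number"}}}},"fingers":{"type":"number"}},"required":["plan"]}

```bash
mkdir -p pics; python3 - <<'E'
from plant import ctrl
import cv2,numpy as np
np.set_printoptions(precision=4,suppress=True)
for n in("top","side"):
    s=ctrl.snapshot(n); cv2.imwrite(f"pics/{n}0.png",s["img"][:,:,::-1]); print(n,s["K"],s["pose"])
print(ctrl.get_obs())
E
```

```text
top [[488.7287   0.     319.7345]
 [  0.     488.7287 199.4772]
 [  0.       0.       1.    ]] [[-0.0039 -0.9878  0.1556  0.3931]
 [-0.9999  0.0022 -0.0111 -0.0046]
 [ 0.0106 -0.1557 -0.9878  1.2609]
 [ 0.      0.      0.      1.    ]]
side [[371.0226   0.     321.0156]
 [  0.     371.0226 196.6563]
 [  0.       0.       1.    ]] [[ 0.817  -0.3515  0.4572  0.0952]
 [-0.5763 -0.5264  0.6251 -0.6981]
 [ 0.0209 -0.7742 -0.6326  0.7395]
 [ 0.      0.      0.      1.    ]]
{'clock': 0.1, 'joint_pos': array([ 87.038 ,  20.5881,   0.641 ,  -0.0157, -70.1369, -16.5085]), 'qvel': array([ 0.0284, -0.1039,  0.0781,  0.0261,  0.0408,  0.0103]), 'tau': array([ -0.0007, -58.4167,  29.3751,   7.0154,   0.0101,  -0.0001]), 'tool_pos': array([0.2249, 0.636 , 0.2257]), 'orientation': array([179.9154,  -0.0097, -19.4758]), 'force': array([-0.3263, -0.1662, -0.3963]), 'moment': array([ 0.0002, -0.0686,  0.0389]), 'gripper_force': 0.0, 'opening': 0.0876777552281513}
```

View pics/top0.png

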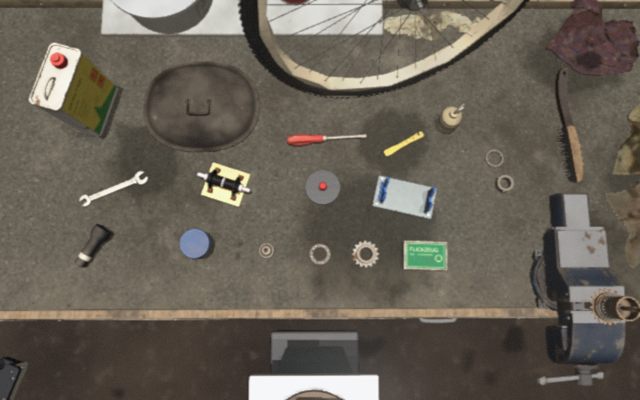

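View pics/side0.png

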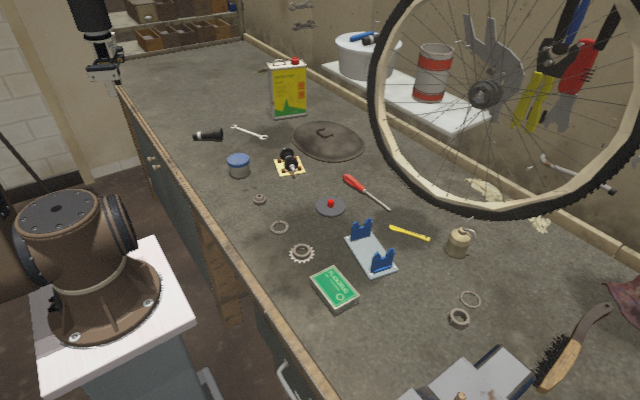

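The top view shows the hub (225,183), post (323,187), stand (405,197), cone (266,250), ring (320,254), cog (365,254), tub (195,243), tin (426,255) and driver (325,139). I'll enlarge this area to read positions more closely.

```bash
python3 - <<'E'
import cv2
a=cv2.imread("pics/top0.png")[160:275,190:450]
cv2.imwrite("pics/crop0.png",cv2.resize(a,None,fx=3,fy=3,interpolation=cv2.INTER_CUBIC))
E
```

```text
(no output)
```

View pics/crop0.png

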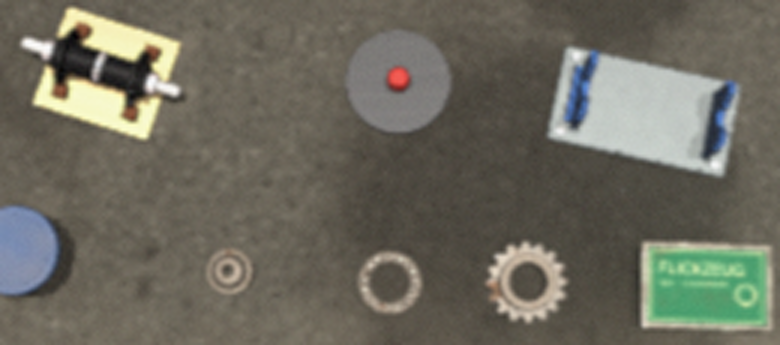

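```bash
cat > h.py <<'E'
from plant import ctrl
import cv2,numpy as np
from scipy.spatial.transform import Rotation as R
np.set_printoptions(precision=4,suppress=True)
def ray(s,px,z):
    d=s["pose"][:3,:3]@np.linalg.solve(s["K"],[px[0],px[1],1.]); o=s["pose"][:3,3]
    return o+d*(z-o[2])/d[2]
def snap(n,f):
    s=ctrl.snapshot(n); cv2.imwrite(f"pics/{f}.png",s["img"][:,:,::-1]); return s
def proj(s,p):
    c=s["pose"][:3,:3].T@(np.asarray(p)-s["pose"][:3,3]); return (s["K"]@c/c[2])[:2]
def delta(p,yaw,o=None):
    "rows: shift cm in tool axes and turn about tool z, to world TCP p with tool down, yaw"
    o=o or ctrl.get_obs(); r=R.from_euler("xyz",o["orientation"],degrees=True)
    t=R.from_euler("xyz",[180,0,yaw],degrees=True)
    return r.inv().apply(np.asarray(p)-o["tool_pos"])*100,(r.inv()*t).as_rotvec(degrees=True)
E
python3 - <<'E'
from h import *
s=ctrl.snapshot("top")
def P(n,c,z):
    p=ray(s,((c[0]+.5)/3-.5+190,(c[1]+.5)/3-.5+160),z); print(n,p, np.hypot(*p[:2])); return p
h=P("hub band",(101,67),.045)
a=P("hubL",(22,44),.031);b=P("hubR",(182,94),.031); print("hub",(a+b)/2,np.linalg.norm(a-b),"axle angle",np.degrees(np.arctan2(*(a-b)[1::-1])))
P("foot",(398,81),.008);P("posttop",(399,79),.027)
q=[P("st",c,.01) for c in((568,46),(740,84),(724,176),(549,137))]
print("stand",sum(q)/4,[np.linalg.norm(q[i]-q[i-1]) for i in range(4)])
for v in(q[0]-q[1],q[3]-q[2]): print("axle ang",np.degrees(np.arctan2(v[1],v[0])))
P("cone",(229,271),.015);P("race",(390,282),.006);P("cog",(528,283),.009)
E
```

```text
hub band [0.6299 0.2252 0.045 ] 0.6689578928551686
hubL [0.6527 0.2957 0.031 ] 0.7166131963168688
hubR [0.6091 0.1585 0.031 ] 0.6294171629010183
hub [0.6309 0.2271 0.031 ] 0.14397222328862402 axle angle 72.36532955478268
foot [ 0.6243 -0.0256  0.008 ] 0.6247747419733864
posttop [ 0.6225 -0.0261  0.027 ] 0.6230310611186977
st [ 0.6546 -0.1739  0.01  ] 0.677321485824506
st [ 0.6207 -0.3229  0.01  ] 0.6996161621807279
st [ 0.5402 -0.3058  0.01  ] 0.6207533648159009
st [ 0.5745 -0.1557  0.01  ] 0.5952122351030235
stand [ 0.5975 -0.2395  0.01  ] [np.float64(0.0821689006072747), np.float64(0.1527781597107676), np.float64(0.08222966863219532), np.float64(0.15395230512265384)]
axle ang 77.15913693587272
axle ang 77.13971263224161
cone [0.4599 0.1182 0.015 ] 0.47487713560275796
race [ 0.4506 -0.018   0.006 ] 0.4509824987655445
cog [ 0.4492 -0.1353  0.009 ] 0.46917400962517125
```

```bash
python3 - <<'E'
from h import *
print(delta([.60,.227,.23],-107.6))
E
```

```text
(array([49.0022, 26.06  , -0.376 ]), array([ 0.051 , -0.0603, 88.1245]))
```

Careful with the scale: shifts go in shares of 50 cm and turns go in shares of pi rad. That gives: 49 cm / 50 = 0.98, 26 cm / 50 = 0.52, 88 degrees / 180 = 0.4889.

{"api": "send_rows", "payload": {"plan": [[[0.98,0.52,-0.008,0,0,0.4889],[0.98,0.52,-0.008,0,0,0.4889],[0.98,0.52,-0.008,0,0,0.4889],[0.98,0.52,-0.008,0,0,0.4889],[0.98,0.52,-0.008,0,0,0.4889],[0.98,0.52,-0.008,0,0,0.4889],[0.98,0.52,-0.008,0,0,0.4889],[0.98,0.52,-0.008,0,0,0.4889]]], "fingers": 1}}

```text
clock: 0.82
tool_pos: [0.4514, 0.3892, 0.229]
orientation: [180.0, 0.0, -77.1]
force: [1.0, 0.6, -0.1]
opening: 0.0876
gripper_force: 0.0
```

```bash
python3 - <<'E'
from h import *
o=ctrl.get_obs();print(o["clock"],o["tool_pos"],o["orientation"],o["joint_pos"])
print(delta([.60,.227,.23],-107.6))
E
```

```text
0.8167 [0.4514 0.3892 0.229 ] [179.997    0.0034 -77.1016] [ 59.537   13.0786  -9.4652  -0.0049 -67.4558 -46.6367]
(array([ 19.1263, -10.8657,  -0.1018]), array([ 0.0038,  0.0025, 30.4984]))
```

To row units: 19.1 cm / 50 = 0.382, -10.9 cm / 50 = -0.218, 30.5 degrees / 180 = 0.1694.

{"api": "send_rows", "payload": {"plan": [[[0.382,-0.218,0,0,0,0.1694],[0.382,-0.218,0,0,0,0.1694],[0.382,-0.218,0,0,0,0.1694],[0.382,-0.218,0,0,0,0.1694],[0.382,-0.218,0,0,0,0.1694],[0.382,-0.218,0,0,0,0.1694],[0.382,-0.218,0,0,0,0.1694],[0.382,-0.218,0,0,0,0.1694]]]}}

```text
clock: 1.48
tool_pos: [0.6005, 0.2291, 0.2283]
orientation: [180.0, -0.0, -107.4]
force: [-0.1, -0.4, -0.2]
opening: 0.0875
gripper_force: 0.0
```

```bash
python3 - <<'E'
from h import *
s=snap("wrist","w1");print(s["K"],s["pose"]);o=ctrl.get_obs();print(o["clock"],o["tool_pos"],o["orientation"],o["joint_pos"])
for p in([.6309,.2271,.031],[.6527,.2957,.031],[.6091,.1585,.031]):print(proj(s,p))
E
```

```text
[[326.0456   0.     317.2569]
 [  0.     326.0456 198.4426]
 [  0.       0.       1.    ]] [[-0.9543  0.2895  0.0737  0.5811]
 [ 0.2987  0.9243  0.2375  0.164 ]
 [ 0.0007  0.2487 -0.9686  0.3873]
 [ 0.      0.      0.      1.    ]]
1.5333 [0.6001 0.2299 0.2286] [ 179.9651   -0.0201 -107.2886] [ 38.3193  17.4842  -3.4915  -0.0187 -69.0606 -55.6012]
[291.3381 184.2034]
[292.2874 244.4336]
[290.2905 117.7392]
```

View pics/w1.png

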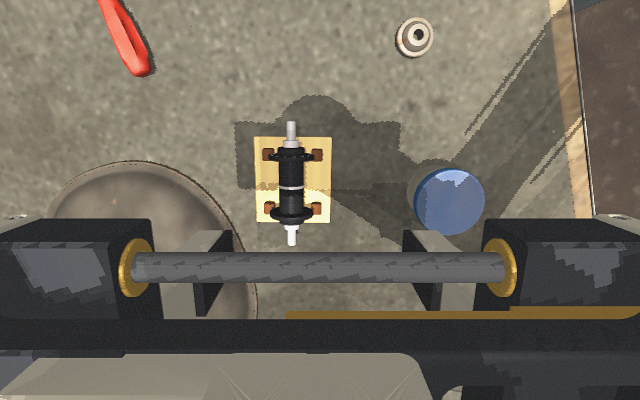

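The wrist view shows the hub axle vertical in the picture, ends at about (292,121) and (292,245), with the silver band at (291,187). That agrees with the estimate from the top camera.

```bash
python3 - <<'E'
from h import *
s=ctrl.snapshot("wrist")
a=ray(s,(292.2,245),.031);b=ray(s,(291.2,121),.031);print(a,b,(a+b)/2,np.linalg.norm(a-b),np.degrees(np.arctan2(*(a-b)[1::-1])))
print(ray(s,(291,187.5),.045))
o=ctrl.get_obs();print(o["tool_pos"],o["orientation"])
m=(a+b)/2
print(delta([m[0],m[1],.10],-107.6)); print(ray(s,(415,37),.022))
E
```

```text
[0.6526 0.2974 0.031 ] [0.6089 0.1629 0.031 ] [0.6308 0.2301 0.031 ] 0.14142075750339947 72.03176700528941
[0.6301 0.2289 0.045 ]
[0.5998 0.2305 0.2288] [ 179.9765   -0.0076 -107.2288]
(array([-0.8851, -2.9718, 12.8742]), array([ 0.0235, -0.0077,  0.3712]))
[0.4617 0.121  0.022 ]
```

To row units: 12.9 cm / 50 = 0.258, 8 cm / 50 = 0.16, 0.5 degrees / 180 = 0.0028.

{"api": "send_rows", "payload": {"plan": [[[-0.016,-0.06,0.16,0,0,0.0028],[-0.016,-0.06,0.258,0,0,0.0028],[-0.016,-0.06,0.258,0,0,0.0028],[-0.016,-0.06,0.258,0,0,0.0028],[-0.016,-0.06,0.258,0,0,0.0028],[-0.016,-0.06,0.258,0,0,0.0028],[-0.016,-0.06,0.258,0,0,0.0028]]]}}

```text
clock: 2.17
tool_pos: [0.6325, 0.2302, 0.1031]
orientation: [-179.8, 0.2, -107.7]
force: [-1.0, 0.4, 0.9]
opening: 0.0875
gripper_force: 0.0
```

```bash
python3 - <<'E'
from h import *
o=ctrl.get_obs();print(o["tool_pos"],o["orientation"],delta([.6305,.2295,.0125],-107.8))
E
```

```text
[0.6325 0.2302 0.1031] [-179.8303    0.1586 -107.6734] (array([0.1474, 0.193 , 9.0624]), array([-0.1695,  0.1588,  0.1264]))
```

To row units: 9 cm / 50 = 0.18, 8 cm / 50 = 0.16.

{"api": "send_rows", "payload": {"plan": [[[0.002,0.002,0.06,0,0,0],[0.002,0.002,0.12,0,0,0],[0.002,0.002,0.16,0,0,0],[0.002,0.002,0.18,0,0,0],[0.002,0.002,0.18,0,0,0],[0.002,0.002,0.18,0,0,0],[0.002,0.002,0.18,0,0,0]]]}}

```text
clock: 2.75
tool_pos: [0.6315, 0.229, 0.0125]
orientation: [-179.9, 0.2, -107.7]
force: [-0.1, 0.2, -0.0]
opening: 0.0882
gripper_force: 0.0
```

{"api": "send_rows", "payload": {"plan": [[[0,0,0,0,0,0],[0,0,0,0,0,0],[0,0,0,0,0,0],[0,0,0,0,0,0],[0,0,0,0,0,0],[0,0,0,0,0,0],[0,0,0,0,0,0],[0,0,0,0,0,0]]], "fingers": 0}}

```text
clock: 3.42
tool_pos: [0.6301, 0.228, 0.0099]
orientation: [180.0, -0.0, -107.8]
force: [-0.2, 0.6, 0.1]
opening: 0.04
gripper_force: 0.0
```

{"api": "send_rows", "payload": {"plan": [[[0,0,0,0,0,0],[0,0,0,0,0,0],[0,0,0,0,0,0],[0,0,0,0,0,0]]]}}

```text
clock: 3.75
tool_pos: [0.6301, 0.228, 0.0099]
orientation: [180.0, -0.0, -107.8]
force: [0.4, -0.8, -1.5]
opening: 0.0272
gripper_force: 30.0
```

To row units: -15 cm / 50 = -0.3, -12 cm / 50 = -0.24.

{"api": "send_rows", "payload": {"plan": [[[0,0,-0.04,0,0,0],[0,0,-0.1,0,0,0],[0,0,-0.18,0,0,0],[0,0,-0.24,0,0,0],[0,0,-0.3,0,0,0],[0,0,-0.3,0,0,0],[0,0,-0.3,0,0,0]]]}}

```text
clock: 4.33
tool_pos: [0.6308, 0.2286, 0.1621]
orientation: [-179.9, 0.2, -107.8]
force: [-0.7, -0.4, -2.2]
opening: 0.027
gripper_force: 30.0
```

```bash
python3 - <<'E'
from h import *
o=ctrl.get_obs();print(o["tool_pos"],o["orientation"],o["opening"],delta([.5975,-.2395,.16],-102.85))
E
```

```text
[0.6308 0.2286 0.1621] [-179.8732    0.1898 -107.769 ] 0.02702998063330179 (array([ 45.5986, -11.1148,   0.0842]), array([-0.1349,  0.1843, -4.9192]))
```

To row units: 26 cm / 50 = 0.52, 22.5 cm / 50 = 0.45, -3.5 degrees / 180 = -0.0194.

{"api": "send_rows", "payload": {"plan": [[[0.04,-0.01,0,0,0,0],[0.1,-0.024,0,0,0,-0.0028],[0.17,-0.04,0,0,0,-0.0056],[0.24,-0.058,0,0,0,-0.0083],[0.31,-0.076,0,0,0,-0.0111],[0.38,-0.092,0,0,0,-0.0139],[0.45,-0.11,0,0,0,-0.0167],[0.52,-0.126,0,0,0,-0.0194]]]}}

```text
clock: 5.0
tool_pos: [0.609, -0.0409, 0.158]
orientation: [179.8, -0.1, -104.2]
force: [1.0, 0.8, -2.2]
opening: 0.0272
gripper_force: 30.0
```

To row units: 19.6 cm / 50 = 0.392, 19 cm / 50 = 0.38, -1.4 degrees / 180 = -0.0078.

{"api": "send_rows", "payload": {"plan": [[[0.07,-0.018,0,0,0,0],[0.14,-0.034,0,0,0,-0.0028],[0.21,-0.052,0,0,0,-0.0056],[0.28,-0.068,0,0,0,-0.0078],[0.34,-0.084,0,0,0,-0.0078],[0.38,-0.094,0,0,0,-0.0078],[0.392,-0.096,0,0,0,-0.0078],[0.392,-0.096,0,0,0,-0.0078]]]}}

```text
clock: 5.67
tool_pos: [0.6072, -0.2424, 0.1577]
orientation: [179.8, -0.0, -103.0]
force: [0.4, -0.4, -1.9]
opening: 0.0271
gripper_force: 30.0
```

{"api": "send_rows", "payload": {"plan": [[[0,0,0,0,0,0],[0,0,0,0,0,0],[0,0,0,0,0,0],[0,0,0,0,0,0]]]}}

```text
clock: 6.0
tool_pos: [0.6091, -0.2394, 0.16]
orientation: [180.0, 0.0, -102.8]
force: [-0.7, 0.4, -1.3]
opening: 0.0271
gripper_force: 30.0
```

```bash
python3 - <<'E'
from h import *
s=snap("wrist","w2");o=ctrl.get_obs();print(o["tool_pos"],o["orientation"],o["opening"],delta([.5975,-.2395,.16],-102.85))
c,si=np.cos(np.radians(77.15)),np.sin(np.radians(77.15))
y=np.array([c,si,0]);x=np.array([si,-c,0]);m=np.array([.5975,-.2395,0])
for a,b,z in((42,78,10),(42,-78,10),(-42,78,10),(-42,-78,10),(0,55,50),(0,-55,50)): print(a,b,z,proj(s,m+x*a/1e3+y*b/1e3+[0,0,z/1e3]))
E
```

```text
[ 0.6092 -0.2395  0.1601] [-179.9905    0.0064 -102.7858] 0.027138406836764346 (array([0.2558, 1.1444, 0.0076]), array([-0.0095,  0.0064,  0.0642]))
42 78 10 [288.0386 258.6033]
42 -78 10 [284.3583 100.1047]
-42 78 10 [369.8152 258.6784]
-42 -78 10 [376.8845 100.1945]
0 55 50 [330.7327 254.0546]
0 -55 50 [332.2659 127.7971]
```

View pics/w2.png

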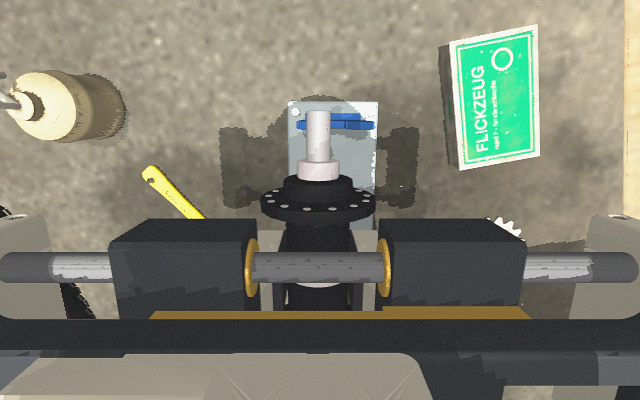

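Near end of the stand: foot edge runs from (289,101) to (378,102), the blue plate is around (335,124), and the axle tip is at (318,112). I'll enlarge it.

```bash
python3 - <<'E'
import cv2
a=cv2.imread("pics/w2.png")[90:240,250:430]
cv2.imwrite("pics/c2.png",cv2.resize(a,None,fx=4,fy=4,interpolation=cv2.INTER_CUBIC))
E
```

```text
(no output)
```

View pics/c2.png

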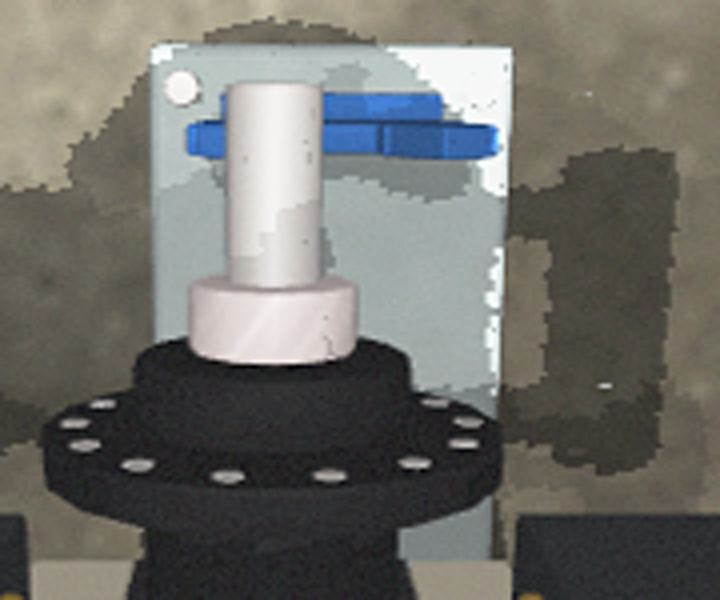

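```bash
python3 - <<'E'
from h import *
s=ctrl.snapshot("wrist");o=ctrl.get_obs()
def P(n,c,z):
    p=ray(s,((c[0]+.5)/4-.5+250,(c[1]+.5)/4-.5+90),z); print(n,p); return p
A=P("cA",(152,45),.01);B=P("cB",(513,46),.01);print(np.linalg.norm(A-B),np.degrees(np.arctan2(*(A-B)[1::-1])))
c=P("plateL",(187,128),.074);d=P("plateR",(498,130),.074);print("plate mid top outer",(c+d)/2,np.linalg.norm(c-d))
y=np.array([np.cos(np.radians(77.15)),np.sin(np.radians(77.15)),0])
print("stand from foot end",(A+B)/2+.078*y,"from plate",(c+d)/2+.061*y)
t=P("tip",(275,83),.182); u=P("nut",(273,283),.190)
print("hub from tip",t+.07*y, o["tool_pos"])
for L in ([.5975,-.2395,0],):
  print("top-based end mid",np.array(L)-.078*y)
E
```

```text
cA [ 0.6184 -0.3237  0.01  ]
cB [ 0.5385 -0.3053  0.01  ]
0.08201189300761046 -12.954108147415655
plateL [ 0.6108 -0.3045  0.074 ]
plateR [ 0.5554 -0.2916  0.074 ]
plate mid top outer [ 0.5831 -0.298   0.074 ] 0.056894229688067136
stand from foot end [ 0.5958 -0.2385  0.01  ] from plate [ 0.5967 -0.2386  0.074 ]
tip [ 0.594  -0.3075  0.182 ]
nut [ 0.5985 -0.2888  0.19  ]
hub from tip [ 0.6096 -0.2393  0.182 ] [ 0.6092 -0.2397  0.1601]
top-based end mid [ 0.5802 -0.3155  0.    ]
```

To row units: 7 cm / 50 = 0.14, 5.5 cm / 50 = 0.11.

{"api": "send_rows", "payload": {"plan": [[[0.004,0.025,0.02,0,0,0],[0.004,0.025,0.06,0,0,0],[0.004,0.025,0.11,0,0,0],[0.004,0.025,0.14,0,0,0],[0.004,0.025,0.14,0,0,0],[0.004,0.025,0.14,0,0,0],[0.004,0.025,0.14,0,0,0],[0.004,0.025,0.14,0,0,0]]]}}

```text
clock: 6.77
tool_pos: [0.5975, -0.2398, 0.0916]
orientation: [-179.9, -0.0, -102.8]
force: [-0.3, -0.4, -1.4]
opening: 0.0272
gripper_force: 30.0
```

```bash
python3 - <<'E'
from h import *
s=snap("wrist","w3");o=ctrl.get_obs();print(o["tool_pos"],o["orientation"],o["opening"],delta([.5965,-.2388,.034],-102.95))
a=s["img"][90:240,240:420,::-1]
b=snap("top","t3")["img"][160:240,360:450,::-1]
f=lambda i,k:cv2.resize(i,k,interpolation=cv2.INTER_CUBIC)
cv2.imwrite("pics/c3.png",np.hstack([f(a,(480,400)),f(b,(320,400))[:, :]]))
E
```

```text
[ 0.5974 -0.2398  0.0915] [-179.8569    0.0052 -102.8447] 0.027276143685727977 (array([-0.0778,  0.1239,  5.7532]), array([-0.1431,  0.0054,  0.1053]))
```

View pics/c3.png

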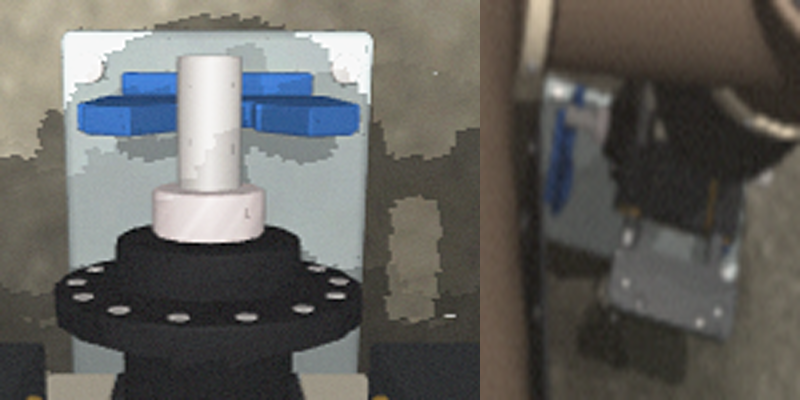

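Axle tip centre at about (209,56), plate top from (78,103) to (360,103) in the crop. I'll compute the offset.

```bash
python3 - <<'E'
from h import *
s=ctrl.snapshot("wrist");o=ctrl.get_obs();k=180/480
def P(c,z): return ray(s,((c[0]+.5)*k-.5+240,(c[1]+.5)*k-.5+90),z)
y=np.array([np.cos(np.radians(77.1)),np.sin(np.radians(77.1)),0]);x=np.array([y[1],-y[0],0])
zt=o["tool_pos"][2]+.0211
t=P((209.5,55),zt+.003);n=P((209,190),zt+.007);pl=(P((78,106),.074)+P((360,106),.074))/2;ft=(P((63,33),.01)+P((373,33),.01))/2
for nm,p,d in(("tip",t,.07),("nut",n,.05),("plate",pl,.061),("foot",ft,.078)): print(nm,p+d*y,"across",x@p)
print("tcp",o["tool_pos"],x@o["tool_pos"])
E
```

```text
tip [ 0.5975 -0.2395  0.1152] across 0.6359181892095314
nut [ 0.5975 -0.2398  0.1192] across 0.6359703433252978
plate [ 0.5957 -0.2388  0.074 ] across 0.6340046853291268
foot [ 0.5955 -0.2379  0.01  ] across 0.6336239547420968
tcp [ 0.597  -0.2398  0.0911] 0.6354902230885638
```

To row units: 4.5 cm / 50 = 0.09, -0.08 cm / 50 = -0.0016.

{"api": "send_rows", "payload": {"plan": [[[-0.0016,0.0032,0.01,0,0,0],[-0.0016,0.0032,0.03,0,0,0],[-0.0016,0.0032,0.05,0,0,0],[-0.0016,0.0032,0.064,0,0,0],[-0.0016,0.0032,0.078,0,0,0],[-0.0016,0.0032,0.09,0,0,0],[-0.0016,0.0032,0.09,0,0,0]]]}}

```text
clock: 7.5
tool_pos: [0.594, -0.2384, 0.0429]
orientation: [179.8, -0.0, -102.9]
force: [-0.3, 0.1, -2.0]
opening: 0.0274
gripper_force: 30.0
```

To row units: 0.9 cm / 50 = 0.018, 0.8 cm / 50 = 0.016.

{"api": "send_rows", "payload": {"plan": [[[0,0,0.006,0,0,0],[0,0,0.012,0,0,0],[0,0,0.016,0,0,0],[0,0,0.018,0,0,0],[0,0,0.018,0,0,0],[0,0,0.018,0,0,0]]]}}

```text
clock: 8.0
tool_pos: [0.5951, -0.2386, 0.0361]
orientation: [-180.0, -0.0, -102.9]
force: [0.3, 0.0, -1.9]
opening: 0.0274
gripper_force: 30.0
```

To row units: 0.2 cm / 50 = 0.004, 0.1 cm / 50 = 0.002.

{"api": "send_rows", "payload": {"plan": [[[0,0,0.002,0,0,0],[0,0,0.004,0,0,0],[0,0,0.004,0,0,0],[0,0,0.004,0,0,0]]]}}

```text
clock: 8.33
tool_pos: [0.595, -0.2386, 0.034]
orientation: [-180.0, 0.0, -102.9]
force: [0.1, 0.0, -1.6]
opening: 0.0275
gripper_force: 30.0
```

To row units: 0.05 cm / 50 = 0.001.

{"api": "send_rows", "payload": {"plan": [[[0,0,0.001,0,0,0],[0,0,0.001,0,0,0],[0,0,0.001,0,0,0],[0,0,0.001,0,0,0],[0,0,0.001,0,0,0],[0,0,0.001,0,0,0],[0,0,0.001,0,0,0],[0,0,0.001,0,0,0]]], "fingers": 1}}

```text
clock: 9.0
tool_pos: [0.595, -0.2386, 0.0335]
orientation: [-180.0, -0.0, -102.9]
force: [0.5, -0.2, -0.0]
opening: 0.0754
gripper_force: 0.0
```

To row units: -16 cm / 50 = -0.32, -12 cm / 50 = -0.24.

{"api": "send_rows", "payload": {"plan": [[[0,0,-0.04,0,0,0],[0,0,-0.1,0,0,0],[0,0,-0.16,0,0,0],[0,0,-0.24,0,0,0],[0,0,-0.32,0,0,0],[0,0,-0.32,0,0,0],[0,0,-0.32,0,0,0]]]}}

```text
clock: 9.58
tool_pos: [0.5966, -0.2388, 0.1969]
orientation: [-179.6, 0.0, -102.9]
force: [-0.3, 0.6, -1.1]
opening: 0.0878
gripper_force: 0.0
```

```bash
python3 - <<'E'
from h import *
o=ctrl.get_obs();print(o["tool_pos"],o["orientation"],o["joint_pos"],delta([.53,-.07,.23],-102.9))
E
```

```text
[ 0.5966 -0.2388  0.1969] [-179.6405    0.032  -102.8559] [ -4.4394  18.4267  -6.4064   0.0232 -64.8066  -8.4264] (array([-14.9802,  10.2293,  -3.3668]), array([-0.3595,  0.0321,  0.044 ]))
```

```bash
python3 - <<'E'
from h import *
print(delta([.53,.05,.23],-95))
E
```

```text
(array([-26.6794,  12.8993,  -3.377 ]), array([-0.3611,  0.0073, -7.856 ]))
```

To row units: -26.7 cm / 50 = -0.534, -25 cm / 50 = -0.5, -8 degrees / 180 = -0.0444.

{"api": "send_rows", "payload": {"plan": [[[-0.06,0.03,-0.068,0,0,-0.0056],[-0.14,0.068,-0.068,0,0,-0.0111],[-0.22,0.106,-0.068,0,0,-0.0222],[-0.3,0.146,-0.068,0,0,-0.0278],[-0.37,0.18,-0.068,0,0,-0.0333],[-0.44,0.212,-0.068,0,0,-0.0389],[-0.5,0.242,-0.068,0,0,-0.0444],[-0.534,0.258,-0.068,0,0,-0.0444]]]}}

```text
clock: 10.25
tool_pos: [0.5271, 0.0536, 0.2266]
orientation: [179.9, 0.0, -94.7]
force: [-1.3, 0.3, -0.7]
opening: 0.0877
gripper_force: 0.0
```

{"api": "send_rows", "payload": {"plan": [[[0,0,0,0,0,0],[0,0,0,0,0,0],[0,0,0,0,0,0],[0,0,0,0,0,0],[0,0,0,0,0,0],[0,0,0,0,0,0]]]}}

```text
clock: 10.75
tool_pos: [0.5288, 0.0495, 0.2272]
orientation: [180.0, -0.0, -95.0]
force: [-1.2, -0.3, -0.1]
opening: 0.0878
gripper_force: 0.0
```

```bash
python3 - <<'E'
from h import *
s=snap("wrist","w4");o=ctrl.get_obs();print(o["tool_pos"],o["orientation"])
for p in([.6235,-.026,.008],[.4506,-.018,.006],[.4492,-.1353,.009],[.597,-.239,.055]):print(proj(s,p))
cv2.imwrite("pics/c4.png",cv2.resize(s["img"][0:230,120:520,::-1],(800,460),interpolation=cv2.INTER_CUBIC))
E
```

```text
[0.5288 0.0496 0.2273] [179.9828  -0.0103 -94.9442]
[227.8668 115.5777]
[381.6889 109.1425]
[379.3171  -9.0544]
[ 204.5093 -153.9673]
```

View pics/c4.png

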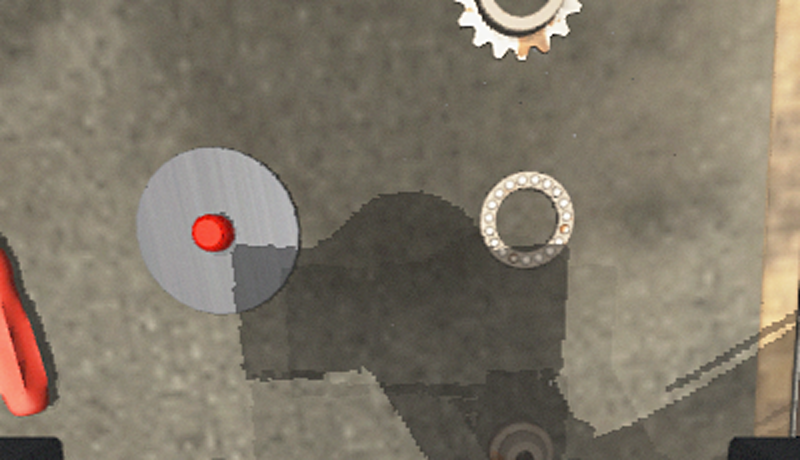

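Post foot centre at crop (218,231), ring centre at (527,220), with the cog at the top edge. Both are within 2 px of the estimates.

```bash
python3 - <<'E'
from h import *
s=ctrl.snapshot("wrist")
P=lambda c,z:ray(s,((c[0]+.5)/2-.5+120,(c[1]+.5)/2-.5),z)
print("post",P((218,231),.008),"top",P((206,232.5),.027),"race",P((527,220),.006))
print(delta([.4492,-.055,.20],-95))
E
```

```text
post [ 0.6225 -0.0261  0.008 ] top [ 0.624  -0.0255  0.027 ] race [ 0.4489 -0.0171  0.006 ]
(array([11.1208,  7.0254,  2.7356]), array([ 0.0126, -0.0067,  0.0643]))
```

To row units: 11 cm / 50 = 0.22, 9 cm / 50 = 0.18.

{"api": "send_rows", "payload": {"plan": [[[0.06,0.04,0.014,0,0,0],[0.12,0.08,0.03,0,0,0],[0.18,0.12,0.044,0,0,0],[0.22,0.14,0.054,0,0,0],[0.22,0.14,0.054,0,0,0],[0.22,0.14,0.054,0,0,0],[0.22,0.14,0.054,0,0,0],[0.22,0.14,0.054,0,0,0]]]}}

```text
clock: 11.52
tool_pos: [0.4504, -0.0528, 0.2008]
orientation: [-180.0, 0.0, -94.9]
force: [0.1, -0.3, 0.7]
opening: 0.0876
gripper_force: 0.0
```

```bash
python3 - <<'E'
from h import *
s=snap("wrist","w5");o=ctrl.get_obs();print(o["tool_pos"],o["orientation"])
for p in([.4492,-.1353,.009],[.597,-.239,.055]):print(proj(s,p))
E
```

```text
[ 0.4503 -0.0527  0.2006] [-179.9771    0.0053  -94.8389]
[312.2614 100.3206]
[121.8196 -16.808 ]
```

View pics/w5.png

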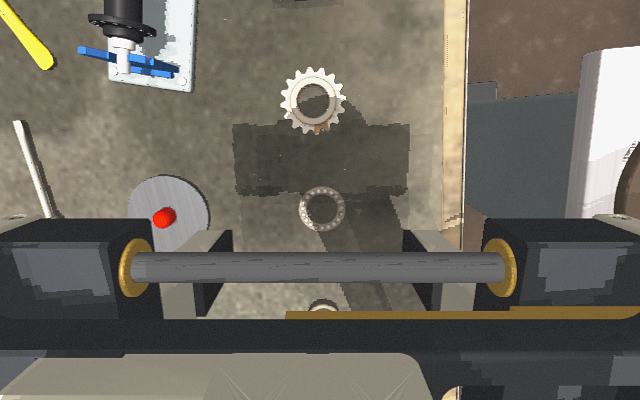

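The cog is centred at about (313,100.5), within 1 px of the estimate, and the near axle end sits in its slot at (125,60). I'll descend on the cog.

```bash
python3 - <<'E'
from h import *
s=ctrl.snapshot("wrist");print(ray(s,(313,100.5),.003),ray(s,(313.5,101),.015))
print(delta([.4487,-.1355,.05],-95))
E
```

```text
[ 0.4484 -0.1352  0.003 ] [ 0.4478 -0.1342  0.015 ]
(array([ 8.2679, -0.5424, 15.0549]), array([-0.0099,  0.0026,  0.1735]))
```

{"api": "send_rows", "payload": {"plan": [[[0.06,-0.004,0.06,0,0,0],[0.12,-0.008,0.12,0,0,0],[0.164,-0.01,0.18,0,0,0],[0.164,-0.01,0.24,0,0,0],[0.164,-0.01,0.3,0,0,0],[0.164,-0.01,0.3,0,0,0],[0.164,-0.01,0.3,0,0,0],[0.164,-0.01,0.3,0,0,0]]]}}

```text
clock: 12.28
tool_pos: [0.4489, -0.135, 0.0517]
orientation: [-179.9, -0.0, -94.8]
force: [0.2, -0.9, 0.4]
opening: 0.0875
gripper_force: 0.0
```

{"api": "send_rows", "payload": {"plan": [[[0,0,0,0,0,0],[0,0,0,0,0,0],[0,0,0,0,0,0],[0,0,0,0,0,0]]]}}

```text
clock: 12.62
tool_pos: [0.4483, -0.1351, 0.0515]
orientation: [-179.9, 0.0, -94.8]
force: [0.0, 0.0, -0.1]
opening: 0.0873
gripper_force: 0.0
```

```bash
python3 - <<'E'
from h import *
print(ctrl.get_obs()["tool_pos"],delta([.4485,-.1353,.0065],-95))
E
```

```text
[ 0.4483 -0.1351  0.0515] (array([ 0.0168, -0.0126,  4.4994]), array([-0.1182,  0.0223,  0.16  ]))
```

To row units: 4.5 cm / 50 = 0.09, 4 cm / 50 = 0.08.

{"api": "send_rows", "payload": {"plan": [[[0,0,0.03,0,0,0],[0,0,0.06,0,0,0],[0,0,0.08,0,0,0],[0,0,0.09,0,0,0],[0,0,0.09,0,0,0],[0,0,0.09,0,0,0],[0,0,0.09,0,0,0],[0,0,0.09,0,0,0]]]}}

```text
clock: 13.28
tool_pos: [0.4482, -0.1353, 0.0062]
orientation: [-179.9, 0.0, -94.9]
force: [-0.5, 0.9, -1.4]
opening: 0.0876
gripper_force: 0.0
```

{"api": "send_rows", "payload": {"plan": [[[0,0,0,0,0,0],[0,0,0,0,0,0],[0,0,0,0,0,0],[0,0,0,0,0,0],[0,0,0,0,0,0],[0,0,0,0,0,0],[0,0,0,0,0,0],[0,0,0,0,0,0]]], "fingers": 0}}

```text
clock: 13.95
tool_pos: [0.4477, -0.1353, 0.0055]
orientation: [-180.0, -0.0, -94.9]
force: [-0.3, -0.1, 0.1]
opening: 0.0457
gripper_force: 30.0
```

{"api": "send_rows", "payload": {"plan": [[[0,0,0,0,0,0],[0,0,0,0,0,0]]]}}

```text
clock: 14.12
tool_pos: [0.4477, -0.1354, 0.0055]
orientation: [-180.0, -0.0, -94.9]
force: [0.0, -0.4, 0.1]
opening: 0.0457
gripper_force: 30.0
```

To row units: -10 cm / 50 = -0.2, -8 cm / 50 = -0.16.

{"api": "send_rows", "payload": {"plan": [[[0,0,-0.02,0,0,0],[0,0,-0.06,0,0,0],[0,0,-0.12,0,0,0],[0,0,-0.16,0,0,0],[0,0,-0.2,0,0,0],[0,0,-0.2,0,0,0]]]}}

```text
clock: 14.62
tool_pos: [0.4498, -0.1354, 0.1091]
orientation: [-179.7, 0.0, -94.8]
force: [1.1, -0.5, -0.5]
opening: 0.0455
gripper_force: 30.0
```

```bash
python3 - <<'E'
from h import *
o=ctrl.get_obs();print(o["tool_pos"],o["opening"],delta([.623,-.026,.09],-95))
E
```

```text
[ 0.4498 -0.1354  0.1091] 0.04554118162190685 (array([-12.3524, -16.3243,   2.0139]), array([-0.3422,  0.0275,  0.1776]))
```

To row units: -16.3 cm / 50 = -0.326, 1.7 cm / 50 = 0.034.

{"api": "send_rows", "payload": {"plan": [[[-0.04,-0.052,0,0,0,0],[-0.084,-0.11,0.006,0,0,0],[-0.128,-0.168,0.012,0,0,0],[-0.172,-0.226,0.02,0,0,0],[-0.214,-0.282,0.028,0,0,0],[-0.236,-0.316,0.034,0,0,0],[-0.246,-0.326,0.034,0,0,0],[-0.246,-0.326,0.034,0,0,0]]]}}

```text
clock: 15.28
tool_pos: [0.6209, -0.0257, 0.0868]
orientation: [179.9, -0.0, -94.8]
force: [0.0, -0.0, -1.0]
opening: 0.0457
gripper_force: 30.0
```

{"api": "send_rows", "payload": {"plan": [[[0,0,0,0,0,0],[0,0,0,0,0,0],[0,0,0,0,0,0],[0,0,0,0,0,0],[0,0,0,0,0,0],[0,0,0,0,0,0]]]}}

```text
clock: 15.78
tool_pos: [0.6203, -0.0269, 0.0889]
orientation: [-180.0, 0.0, -94.9]
force: [0.6, 0.6, -1.1]
opening: 0.0458
gripper_force: 30.0
```

```bash
python3 - <<'E'
from h import *
s=snap("wrist","w6");o=ctrl.get_obs();print(o["tool_pos"],o["orientation"],o["opening"],delta([.623,-.026,.05],-95))
cv2.imwrite("pics/c6.png",cv2.resize(s["img"][100:320,200:440,::-1],None,fx=2.5,fy=2.5,interpolation=cv2.INTER_CUBIC))
E
```

```text
[ 0.6204 -0.0268  0.0888] [-179.9721    0.011   -94.8817] 0.04555720618090454 (array([-0.104 , -0.2531,  3.8836]), array([-0.0279,  0.011 ,  0.1183]))
```

View pics/c6.png

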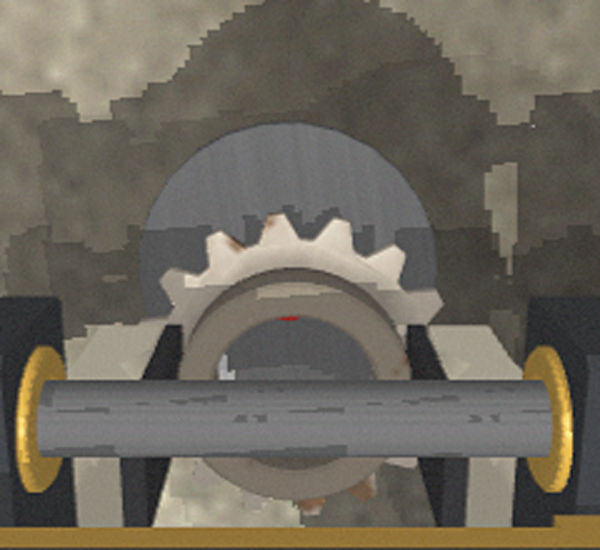

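Collar hole spans crop columns 217–375 and rows 315–470, centre about (296,392). The foot spans 140–437 with its top at 122.

```bash
python3 - <<'E'
from h import *
s=ctrl.snapshot("wrist");o=ctrl.get_obs()
P=lambda c,z:ray(s,((c[0]+.5)/2.5-.5+200,(c[1]+.5)/2.5-.5+100),z)
z=o["tool_pos"][2]-.0055
print("hole",P((296,392),z+.015),"teethtop",P((280,213),z+.003))
f=P((288.5,122),.008);L=P((140,265),.008);Rr=P((437,265),.008);print("foot from rim",f+[0,.046,0],"x",(L+Rr)/2,np.linalg.norm(L-Rr))
print(o["tool_pos"])
# predicted foot outline
for c in([.623,-.026],):
    print([ (proj(s,[c[0]+.046*np.cos(a),c[1]+.046*np.sin(a),.008])-[200,100])*2.5 for a in np.radians([-90,-5,175])])
E
```

```text
hole [ 0.6204 -0.0267  0.0982] teethtop [ 0.6208 -0.0606  0.0862]
foot from rim [ 0.6187 -0.0249  0.008 ] x [ 0.6225 -0.0277  0.008 ] 0.09072674763529959
[ 0.6204 -0.0268  0.0887]
[array([272.8248, 118.8258]), array([136.2708, 269.4146]), array([436.9172, 269.9862])]
```

To row units: 4 cm / 50 = 0.08, 2.5 cm / 50 = 0.05.

{"api": "send_rows", "payload": {"plan": [[[-0.002,-0.0044,0.02,0,0,0],[-0.002,-0.0044,0.05,0,0,0],[-0.002,-0.0044,0.08,0,0,0],[-0.002,-0.0044,0.08,0,0,0],[-0.002,-0.0044,0.08,0,0,0],[-0.002,-0.0044,0.08,0,0,0],[-0.002,-0.0044,0.08,0,0,0]]]}}

```text
clock: 16.47
tool_pos: [0.6234, -0.0257, 0.0493]
orientation: [-179.9, 0.0, -94.9]
force: [-0.6, -0.3, -0.5]
opening: 0.0451
gripper_force: 30.0
```

{"api": "send_rows", "payload": {"plan": [[[0,0,0,0,0,0],[0,0,0,0,0,0],[0,0,0,0,0,0]]]}}

```text
clock: 16.72
tool_pos: [0.623, -0.0257, 0.049]
orientation: [-180.0, 0.0, -94.9]
force: [-0.0, -0.2, -0.9]
opening: 0.0456
gripper_force: 30.0
```

Down 35 mm to just above seating.

To row units: 3.45 cm / 50 = 0.069, 3.2 cm / 50 = 0.064.

{"api": "send_rows", "payload": {"plan": [[[0,0,0.014,0,0,0],[0,0,0.028,0,0,0],[0,0,0.042,0,0,0],[0,0,0.054,0,0,0],[0,0,0.064,0,0,0],[0,0,0.069,0,0,0],[0,0,0.069,0,0,0],[0,0,0.069,0,0,0]]]}}

```text
clock: 17.38
tool_pos: [0.6227, -0.0258, 0.0137]
orientation: [180.0, -0.0, -94.9]
force: [0.4, 0.5, -1.4]
opening: 0.0457
gripper_force: 30.0
```

{"api": "send_rows", "payload": {"plan": [[[0,0,0,0,0,0],[0,0,0,0,0,0],[0,0,0,0,0,0]]]}}

```text
clock: 17.63
tool_pos: [0.6228, -0.0258, 0.0139]
orientation: [180.0, -0.0, -94.9]
force: [-0.3, 0.4, -0.9]
opening: 0.0457
gripper_force: 30.0
```

{"api": "send_rows", "payload": {"plan": [[[0,0,0,0,0,0],[0,0,0,0,0,0],[0,0,0,0,0,0],[0,0,0,0,0,0],[0,0,0,0,0,0],[0,0,0,0,0,0],[0,0,0,0,0,0],[0,0,0,0,0,0]]], "fingers": 1}}

```text
clock: 18.3
tool_pos: [0.6228, -0.0258, 0.014]
orientation: [-180.0, 0.0, -94.9]
force: [0.3, 0.1, -0.5]
opening: 0.0867
gripper_force: 0.0
```

To row units: -9 cm / 50 = -0.18, -6 cm / 50 = -0.12.

{"api": "send_rows", "payload": {"plan": [[[0,0,-0.02,0,0,0],[0,0,-0.06,0,0,0],[0,0,-0.12,0,0,0],[0,0,-0.18,0,0,0],[0,0,-0.18,0,0,0],[0,0,-0.18,0,0,0]]]}}

```text
clock: 18.8
tool_pos: [0.6243, -0.0255, 0.107]
orientation: [-179.7, 0.1, -94.9]
force: [0.0, -0.2, -0.4]
opening: 0.0873
gripper_force: 0.0
```

```bash
python3 - <<'E'
from h import *
s=snap("wrist","w7");cv2.imwrite("pics/c7.png",cv2.resize(s["img"][100:320,200:440,::-1],None,fx=2,fy=2,interpolation=cv2.INTER_CUBIC))
o=ctrl.get_obs();print(o["tool_pos"],o["opening"],delta([.4489,-.0172,.05],-95))
E
```

```text
[ 0.6231 -0.0257  0.1053] 0.08746049625527942 (array([ 0.6423, 17.4395,  5.4961]), array([-0.1157,  0.0543,  0.126 ]))
```

View pics/c7.png

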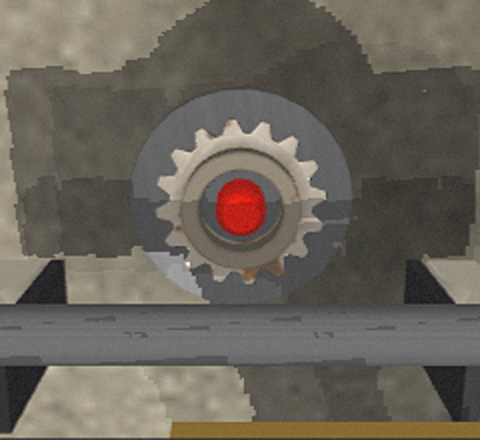

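The cog lies flat round the post, with the red end centred in its hole at crop (241,207). Next, the ring.

To row units: 17.4 cm / 50 = 0.348, 5.4 cm / 50 = 0.108.

{"api": "send_rows", "payload": {"plan": [[[0.002,0.06,0,0,0,0],[0.006,0.13,0,0,0,0],[0.008,0.2,0.01,0,0,0],[0.01,0.27,0.04,0,0,0],[0.012,0.326,0.07,0,0,0],[0.012,0.346,0.106,0,0,0],[0.012,0.348,0.108,0,0,0],[0.012,0.348,0.108,0,0,0]]]}}

```text
clock: 19.52
tool_pos: [0.4477, -0.0174, 0.0493]
orientation: [179.9, -0.1, -94.8]
force: [0.9, -0.3, 0.8]
opening: 0.0878
gripper_force: 0.0
```

{"api": "send_rows", "payload": {"plan": [[[0,0,0,0,0,0],[0,0,0,0,0,0],[0,0,0,0,0,0],[0,0,0,0,0,0],[0,0,0,0,0,0],[0,0,0,0,0,0]]]}}

```text
clock: 20.02
tool_pos: [0.4491, -0.0171, 0.0501]
orientation: [-180.0, 0.0, -94.9]
force: [0.3, -0.6, 0.5]
opening: 0.0878
gripper_force: 0.0
```

```bash
python3 - <<'E'
from h import *
o=ctrl.get_obs();print(o["tool_pos"],o["orientation"],delta([.4489,-.0172,.003],-95))
E
```

```text
[ 0.4491 -0.0171  0.0501] [-179.989     0.0043  -94.8784] (array([0.0126, 0.0214, 4.7077]), array([-0.011 ,  0.0043,  0.1216]))
```

To row units: 4.72 cm / 50 = 0.0944, 4.5 cm / 50 = 0.09.

{"api": "send_rows", "payload": {"plan": [[[0,0,0.03,0,0,0],[0,0,0.06,0,0,0],[0,0,0.08,0,0,0],[0,0,0.09,0,0,0],[0,0,0.0944,0,0,0],[0,0,0.0944,0,0,0],[0,0,0.0944,0,0,0],[0,0,0.0944,0,0,0]]]}}

```text
clock: 20.68
tool_pos: [0.4493, -0.0169, 0.0033]
orientation: [-179.9, 0.0, -94.9]
force: [0.5, 0.8, -0.2]
opening: 0.0874
gripper_force: 0.0
```

{"api": "send_rows", "payload": {"plan": [[[0,0,0,0,0,0],[0,0,0,0,0,0],[0,0,0,0,0,0],[0,0,0,0,0,0],[0,0,0,0,0,0],[0,0,0,0,0,0],[0,0,0,0,0,0],[0,0,0,0,0,0]]], "fingers": 0}}

```text
clock: 21.35
tool_pos: [0.4489, -0.017, 0.0028]
orientation: [-180.0, 0.0, -94.9]
force: [-0.2, -0.8, 0.1]
opening: 0.0503
gripper_force: 29.8
```

{"api": "send_rows", "payload": {"plan": [[[0,0,0,0,0,0],[0,0,0,0,0,0]]]}}

```text
clock: 21.52
tool_pos: [0.449, -0.017, 0.0028]
orientation: [-180.0, -0.0, -94.9]
force: [0.2, 0.3, -0.0]
opening: 0.05
gripper_force: 29.8
```

To row units: -9 cm / 50 = -0.18, -8.5 cm / 50 = -0.17.

{"api": "send_rows", "payload": {"plan": [[[0,0,-0.02,0,0,0],[0,0,-0.06,0,0,0],[0,0,-0.12,0,0,0],[0,0,-0.17,0,0,0],[0,0,-0.18,0,0,0],[0,0,-0.18,0,0,0]]]}}

```text
clock: 22.02
tool_pos: [0.4501, -0.0166, 0.0945]
orientation: [-179.8, 0.1, -94.9]
force: [0.2, 0.2, -0.8]
opening: 0.0499
gripper_force: 29.8
```

To row units: -17.4 cm / 50 = -0.348, -17.3 cm / 50 = -0.346.

{"api": "send_rows", "payload": {"plan": [[[-0.002,-0.06,0,0,0,0],[-0.006,-0.13,0,0,0,0],[-0.008,-0.2,0,0,0,0],[-0.01,-0.27,0,0,0,0],[-0.012,-0.326,0,0,0,0],[-0.012,-0.346,0,0,0,0],[-0.012,-0.348,0,0,0,0],[-0.012,-0.348,0,0,0,0]]]}}

```text
clock: 22.68
tool_pos: [0.6216, -0.0261, 0.0905]
orientation: [179.8, -0.0, -94.9]
force: [-0.8, -0.2, -0.5]
opening: 0.05
gripper_force: 29.8
```

{"api": "send_rows", "payload": {"plan": [[[0,0,0,0,0,0],[0,0,0,0,0,0],[0,0,0,0,0,0],[0,0,0,0,0,0],[0,0,0,0,0,0],[0,0,0,0,0,0]]]}}

```text
clock: 23.18
tool_pos: [0.6226, -0.0257, 0.0932]
orientation: [-180.0, 0.0, -94.8]
force: [-0.5, 0.1, -0.2]
opening: 0.0502
gripper_force: 29.8
```

```bash
python3 - <<'E'
from h import *
s=snap("wrist","w8");cv2.imwrite("pics/c8.png",cv2.resize(s["img"][100:320,200:440,::-1],None,fx=2,fy=2,interpolation=cv2.INTER_CUBIC))
o=ctrl.get_obs();print(o["tool_pos"],o["opening"],delta([.6228,-.0258,.027],-95))
E
```

```text
[ 0.6227 -0.0257  0.0931] 0.04983115212625641 (array([ 0.0089, -0.0091,  6.6076]), array([-0.0255,  0.0111,  0.1423]))
```

View pics/c8.png

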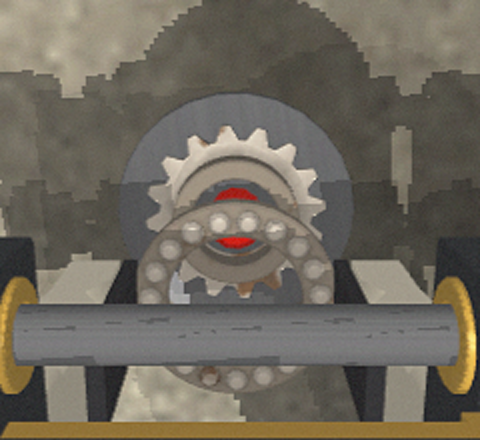

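The ring is held level at crop (235,297), right above the cog. Lowering it.

To row units: 6.65 cm / 50 = 0.133, 6.4 cm / 50 = 0.128.

{"api": "send_rows", "payload": {"plan": [[[0,0,0.03,0,0,0],[0,0,0.06,0,0,0],[0,0,0.084,0,0,0],[0,0,0.102,0,0,0],[0,0,0.116,0,0,0],[0,0,0.128,0,0,0],[0,0,0.133,0,0,0],[0,0,0.133,0,0,0]]]}}

```text
clock: 23.9
tool_pos: [0.6228, -0.0258, 0.0262]
orientation: [180.0, -0.0, -94.9]
force: [0.5, -0.6, -0.2]
opening: 0.0501
gripper_force: 29.8
```

{"api": "send_rows", "payload": {"plan": [[[0,0,0,0,0,0],[0,0,0,0,0,0],[0,0,0,0,0,0],[0,0,0,0,0,0]]]}}

```text
clock: 24.23
tool_pos: [0.6229, -0.0258, 0.0265]
orientation: [-180.0, 0.0, -94.9]
force: [0.3, 0.4, 0.2]
opening: 0.0497
gripper_force: 29.8
```

To row units: 0.04 cm / 50 = 0.0008.

{"api": "send_rows", "payload": {"plan": [[[0,0,0.0008,0,0,0],[0,0,0.0008,0,0,0],[0,0,0.0008,0,0,0],[0,0,0.0008,0,0,0],[0,0,0.0008,0,0,0],[0,0,0.0008,0,0,0],[0,0,0.0008,0,0,0],[0,0,0.0008,0,0,0]]], "fingers": 1}}

```text
clock: 24.9
tool_pos: [0.6227, -0.0258, 0.0258]
orientation: [180.0, -0.0, -94.9]
force: [0.7, 0.0, 1.0]
opening: 0.0873
gripper_force: 0.0
```

To row units: -15 cm / 50 = -0.3, -13.5 cm / 50 = -0.27.

{"api": "send_rows", "payload": {"plan": [[[0,0,-0.02,0,0,0],[0,0,-0.06,0,0,0],[0,0,-0.12,0,0,0],[0,0,-0.2,0,0,0],[0,0,-0.27,0,0,0],[0,0,-0.3,0,0,0],[0,0,-0.3,0,0,0]]]}}

```text
clock: 25.48
tool_pos: [0.6253, -0.0256, 0.1822]
orientation: [-179.5, 0.1, -94.8]
force: [0.5, -0.2, 0.7]
opening: 0.0877
gripper_force: 0.0
```

```bash
python3 - <<'E'
from h import *
s=snap("wrist","w9")
o=ctrl.get_obs();print(o["tool_pos"],o["opening"],delta([.46,.19,.175],-95))
E
```

```text
[ 0.624  -0.0256  0.1795] 0.08780129472856149 (array([-20.095 ,  18.171 ,   0.3827]), array([-0.3025,  0.0887,  0.1491]))
```

{"api": "send_rows", "payload": {"plan": [[[-0.05,0.044,0,0,0,0],[-0.1,0.09,0,0,0,0],[-0.152,0.138,0,0,0,0],[-0.204,0.184,0,0,0,0],[-0.256,0.232,0,0,0,0],[-0.308,0.278,0,0,0,0],[-0.356,0.322,0,0,0,0],[-0.388,0.352,0,0,0,0]]]}}

```text
clock: 26.2
tool_pos: [0.4617, 0.1837, 0.1755]
orientation: [179.9, -0.0, -94.8]
force: [0.8, -0.2, -0.5]
opening: 0.0878
gripper_force: 0.0
```

To row units: -0.7 cm / 50 = -0.014, 0.5 cm / 50 = 0.01.

{"api": "send_rows", "payload": {"plan": [[[-0.014,0.01,0,0,0,0],[-0.014,0.01,0,0,0,0],[-0.014,0.01,0,0,0,0],[-0.014,0.01,0,0,0,0],[-0.014,0.01,0,0,0,0],[-0.014,0.01,0,0,0,0],[-0.014,0.01,0,0,0,0]]]}}

```text
clock: 26.78
tool_pos: [0.4598, 0.1891, 0.1757]
orientation: [180.0, -0.0, -94.9]
force: [0.8, 0.3, 0.0]
opening: 0.0879
gripper_force: 0.0
```

```bash
python3 - <<'E'
from h import *
s=snap("wrist","w10")
o=ctrl.get_obs();print(o["tool_pos"],o["orientation"])
print(proj(s,[.46,.119,0]))
a=cv2.imread("pics/w9.png")[100:300,220:420]
f=lambda i:cv2.resize(i,(400,400),interpolation=cv2.INTER_CUBIC)
c=proj(s,[.46,.119,.005]).astype(int)-50;c=np.maximum(c,0);print(c)
cv2.imwrite("pics/c9.png",np.hstack([f(a),f(s["img"][c[1]:c[1]+100,c[0]:c[0]+100,::-1])]))
E
```

```text
[0.4598 0.1892 0.1757] [179.9919  -0.0152 -94.9287]
[311.4203 112.7856]
[261  62]
```

View pics/c9.png

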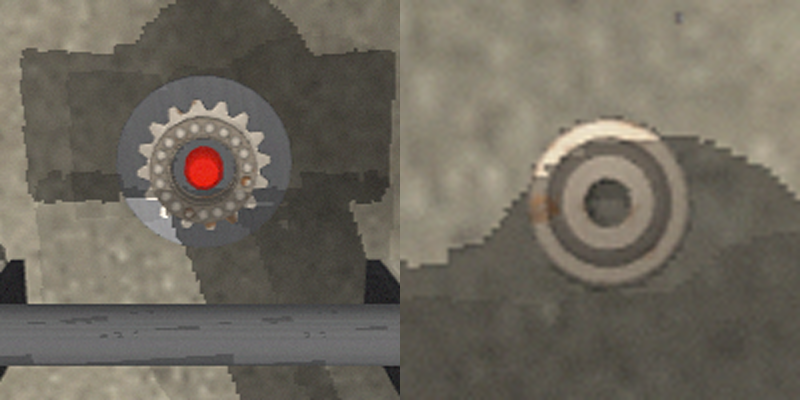

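The ring sits flat on the cog with the red post end centred. The cone flange is centred at (609,203) in the right half.

```bash
python3 - <<'E'
from h import *
s=ctrl.snapshot("wrist");p=ray(s,(312.9,112.4),.006);print(p)
o=ctrl.get_obs();print(o["tool_pos"],delta([p[0],p[1],.05],-95))
E
```

```text
[0.4584 0.1189 0.006 ]
[0.4597 0.1894 0.1758] (array([ 7.0257, -0.4776, 12.5776]), array([ 0.008 , -0.0108,  0.0849]))
```

To row units: 12.6 cm / 50 = 0.252, 12 cm / 50 = 0.24.

{"api": "send_rows", "payload": {"plan": [[[0.05,-0.004,0.06,0,0,0],[0.1,-0.008,0.12,0,0,0],[0.14,-0.01,0.18,0,0,0],[0.14,-0.01,0.24,0,0,0],[0.14,-0.01,0.252,0,0,0],[0.14,-0.01,0.252,0,0,0],[0.14,-0.01,0.252,0,0,0],[0.14,-0.01,0.252,0,0,0]]]}}

```text
clock: 27.55
tool_pos: [0.4598, 0.1209, 0.0515]
orientation: [-179.9, 0.1, -94.8]
force: [-0.3, -0.4, 1.2]
opening: 0.0883
gripper_force: 0.0
```

{"api": "send_rows", "payload": {"plan": [[[0,0,0,0,0,0],[0,0,0,0,0,0],[0,0,0,0,0,0],[0,0,0,0,0,0]]]}}

```text
clock: 27.88
tool_pos: [0.4588, 0.12, 0.0505]
orientation: [-179.9, 0.0, -94.8]
force: [0.1, -0.1, -0.7]
opening: 0.0878
gripper_force: 0.0
```

```bash
python3 - <<'E'
from h import *
o=ctrl.get_obs();print(o["tool_pos"],delta([.4587,.1189,.0055],-95))
E
```

```text
[0.4588 0.12   0.0505] (array([0.1163, 0.0006, 4.4981]), array([-0.0519,  0.0485,  0.1531]))
```

To row units: 4.5 cm / 50 = 0.09, 4 cm / 50 = 0.08.

{"api": "send_rows", "payload": {"plan": [[[0.002,0,0.03,0,0,0],[0.002,0,0.06,0,0,0],[0.002,0,0.08,0,0,0],[0.002,0,0.09,0,0,0],[0.002,0,0.09,0,0,0],[0.002,0,0.09,0,0,0],[0.002,0,0.09,0,0,0],[0.002,0,0.09,0,0,0]]]}}

```text
clock: 28.55
tool_pos: [0.4589, 0.119, 0.0055]
orientation: [-179.9, 0.0, -94.9]
force: [-0.7, 0.6, -0.5]
opening: 0.0876
gripper_force: 0.0
```

{"api": "send_rows", "payload": {"plan": [[[0,0,0,0,0,0],[0,0,0,0,0,0],[0,0,0,0,0,0],[0,0,0,0,0,0],[0,0,0,0,0,0],[0,0,0,0,0,0],[0,0,0,0,0,0],[0,0,0,0,0,0]]], "fingers": 0}}

```text
clock: 29.22
tool_pos: [0.4584, 0.1186, 0.0049]
orientation: [-180.0, -0.0, -94.9]
force: [-0.1, -0.2, -1.0]
opening: 0.0398
gripper_force: 0.0
```

{"api": "send_rows", "payload": {"plan": [[[0,0,0,0,0,0],[0,0,0,0,0,0],[0,0,0,0,0,0]]]}}

```text
clock: 29.47
tool_pos: [0.4584, 0.1186, 0.0049]
orientation: [-180.0, -0.0, -94.9]
force: [0.8, -0.3, -0.2]
opening: 0.0368
gripper_force: 30.0
```

To row units: -9.5 cm / 50 = -0.19, -8.5 cm / 50 = -0.17.

{"api": "send_rows", "payload": {"plan": [[[0,0,-0.02,0,0,0],[0,0,-0.06,0,0,0],[0,0,-0.12,0,0,0],[0,0,-0.17,0,0,0],[0,0,-0.19,0,0,0],[0,0,-0.19,0,0,0],[0,0,-0.19,0,0,0],[0,0,-0.19,0,0,0]]]}}

```text
clock: 30.13
tool_pos: [0.4577, 0.1183, 0.099]
orientation: [179.9, -0.0, -94.9]
force: [-0.6, -0.6, -1.3]
opening: 0.0371
gripper_force: 30.0
```

```bash
python3 - <<'E'
from h import *
o=ctrl.get_obs();print(o["tool_pos"],o["opening"],delta([.6228,-.0258,.10],-95))
E
```

```text
[0.4577 0.1183 0.099 ] 0.03706347290200144 (array([ 12.9498, -17.6735,  -0.1103]), array([ 0.0661, -0.0336,  0.1149]))
```

{"api": "send_rows", "payload": {"plan": [[[0.032,-0.044,0,0,0,0],[0.068,-0.092,0,0,0,0],[0.104,-0.14,0,0,0,0],[0.14,-0.19,0,0,0,0],[0.176,-0.24,0,0,0,0],[0.212,-0.288,0,0,0,0],[0.24,-0.328,0,0,0,0],[0.254,-0.348,0,0,0,0]]]}}

```text
clock: 30.8
tool_pos: [0.622, -0.0248, 0.0975]
orientation: [179.8, -0.1, -95.0]
force: [-0.2, 0.3, -2.0]
opening: 0.037
gripper_force: 30.0
```

{"api": "send_rows", "payload": {"plan": [[[0.004,-0.004,0,0,0,0],[0.004,-0.004,0,0,0,0],[0.004,-0.004,0,0,0,0],[0.004,-0.004,0,0,0,0],[0.004,-0.004,0,0,0,0],[0.004,-0.004,0,0,0,0],[0.004,-0.004,0,0,0,0]]]}}

```text
clock: 31.38
tool_pos: [0.6227, -0.0242, 0.1002]
orientation: [-180.0, 0.0, -94.8]
force: [-1.0, -0.5, -0.7]
opening: 0.0368
gripper_force: 30.0
```

```bash
python3 - <<'E'
from h import *
o=ctrl.get_obs();print(o["tool_pos"],o["orientation"],o["opening"],delta([.6227,-.0256,.034],-95))
E
```

```text
[ 0.6227 -0.0242  0.1002] [-179.9717    0.0136  -94.8169] 0.036836567742773954 (array([ 0.1396, -0.0127,  6.6248]), array([-0.0283,  0.0136,  0.1831]))
```

To row units: 6.6 cm / 50 = 0.132, 6.3 cm / 50 = 0.126.

{"api": "send_rows", "payload": {"plan": [[[0.003,0,0.03,0,0,0],[0.003,0,0.06,0,0,0],[0.003,0,0.084,0,0,0],[0.003,0,0.102,0,0,0],[0.003,0,0.116,0,0,0],[0.003,0,0.126,0,0,0],[0.003,0,0.132,0,0,0],[0.003,0,0.132,0,0,0]]]}}

```text
clock: 32.05
tool_pos: [0.6228, -0.0263, 0.0338]
orientation: [180.0, -0.0, -94.9]
force: [-0.1, 0.0, -0.6]
opening: 0.0369
gripper_force: 30.0
```

{"api": "send_rows", "payload": {"plan": [[[0,0,0,0,0,0],[0,0,0,0,0,0],[0,0,0,0,0,0],[0,0,0,0,0,0]]]}}

```text
clock: 32.38
tool_pos: [0.6229, -0.0263, 0.0342]
orientation: [-180.0, 0.0, -94.9]
force: [-0.3, 0.1, -0.6]
opening: 0.0368
gripper_force: 30.0
```

To row units: 0.05 cm / 50 = 0.001.

{"api": "send_rows", "payload": {"plan": [[[0,0,0.001,0,0,0],[0,0,0.001,0,0,0],[0,0,0.001,0,0,0]]]}}

```text
clock: 32.63
tool_pos: [0.6227, -0.0263, 0.0334]
orientation: [-180.0, 0.0, -94.9]
force: [0.6, -0.4, -0.4]
opening: 0.0369
gripper_force: 30.0
```

{"api": "send_rows", "payload": {"plan": [[[0,0,0,0,0,0],[0,0,0,0,0,0],[0,0,0,0,0,0],[0,0,0,0,0,0],[0,0,0,0,0,0],[0,0,0,0,0,0],[0,0,0,0,0,0],[0,0,0,0,0,0]]], "fingers": 1}}

```text
clock: 33.3
tool_pos: [0.6227, -0.0263, 0.0334]
orientation: [-180.0, 0.0, -94.9]
force: [-0.7, 0.4, 0.8]
opening: 0.0841
gripper_force: 0.0
```

To row units: -18 cm / 50 = -0.36, -17 cm / 50 = -0.34.

{"api": "send_rows", "payload": {"plan": [[[0,0,-0.02,0,0,0],[0,0,-0.06,0,0,0],[0,0,-0.12,0,0,0],[0,0,-0.2,0,0,0],[-0.04,0,-0.28,0,0,0],[-0.1,0,-0.34,0,0,0],[-0.14,0,-0.36,0,0,0],[-0.14,0,-0.36,0,0,0]]]}}

```text
clock: 33.97
tool_pos: [0.6311, 0.0468, 0.2191]
orientation: [-179.5, 0.2, -94.7]
force: [-0.1, -0.5, -0.6]
opening: 0.0875
gripper_force: 0.0
```

{"api": "send_rows", "payload": {"plan": [[[0,0,0,0,0,0],[0,0,0,0,0,0],[0,0,0,0,0,0]]]}}

```text
clock: 34.22
tool_pos: [0.6279, 0.0427, 0.2126]
orientation: [179.9, -0.0, -94.9]
force: [0.2, 0.4, -0.4]
opening: 0.0877
gripper_force: 0.0
```

```bash
python3 - <<'E'
from h import *
s=snap("wrist","w11");t=snap("side","s11")
o=ctrl.get_obs();print(o["clock"],o["tool_pos"],o["opening"])
for z in(.0085,.0345,.05):print(proj(s,[.6227,-.0258,z]))
f=lambda i:cv2.resize(i,(400,400),interpolation=cv2.INTER_CUBIC)
cv2.imwrite("pics/c11.png",np.hstack([f(s["img"][0:220,140:360,::-1]),f(t["img"][170:290,300:420,::-1])]))
E
```

```text
34.3167 [0.6281 0.0425 0.2124] 0.08762724916987628
[316.8003 114.1151]
[316.8048 114.0669]
[316.8078 114.0343]
```

View pics/c11.png

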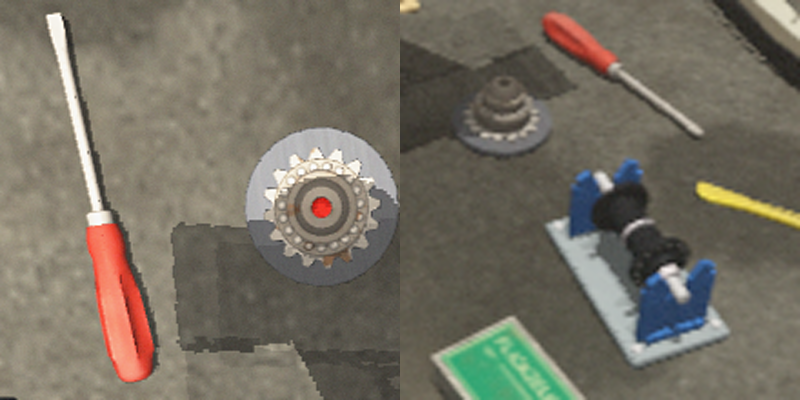

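Left, the cone is concentric on ring and cog, with the post end visible through its bore at (321,208). Right, both axle ends are down in the slots. At release the hub height worked out to about 54.6 mm, against 55 mm seated. I'm handing in.

```bash
python3 -c "
from plant import ctrl
print(ctrl.close_job())"
```

```text
the job is handed in; nothing more can be done
None
```

The job is handed in: the hub's axle is down in both fork slots, and the cog, ring and cone are stacked flat and centred on the post. The hand-in returned no verdict, so this rests on the final pictures and arm readings.

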